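# Square a fixture block into a locating corner

### The job

Push the long wooden fixture block along the bench into the inside corner of the L-shaped aluminium fence, so that one long side lies flush against the long leg of the fence and one end is fully up against the short end stop. Only push it: keep it standing flat on the bench, without lifting or tipping it, leave the chock, the bush and the screwdriver where they are, and finish clear of everything.

Things in the scene. Friction and masses are not known exactly. Their poses are not given: they have to be found in the camera images.
- fixture_block: The longer of the two wooden blocks, 42 x 98 x 64 mm (own x, y, z), 0.15 to 0.32 kg, loose, with a small hole and a dark key slot in a long side. Origin at the centre of its underside, z up. Starts robot-side of the fence, turned up to 0.4 rad from parallel to it. Seated, its centre is 21 mm from the long leg's face and 49 mm from the end stop's.
- fence: L of aluminium bar 22 mm wide, 30 mm high, fixed; place and yaw vary. Origin on the long leg's working face at bench level, z up. Long leg: y = -188 to +172 mm; working face is x = 0, facing the robot (-x); bar at x = 0 to 22. Short leg (end stop) at the +y end, to the robot's left, juts towards the robot, x = -52 to 0; its working face is y = +150 mm, facing -y.
- corner (a point): Inside corner of the fence at bench level, where the two working faces meet; axes as the fence's, so the seated block lies at negative x and negative y of it.
- chock: The smaller plain wooden block, a chock 35 x 45 x 55 mm high, 0.09 kg, loose, in front of the fence beside the fixture block, on either side of it. Origin at the centre of its underside. To be left alone.
- bush: Flanged brass bush, 54 mm diameter, 44 mm high, standing loose behind the long leg. Origin at the centre of its underside. To be left alone.
- screwdriver: Screwdriver with a yellow handle, 202 mm long, 27 mm high, lying loose to the left of the fence's end stop. Origin under its middle; own x along its length. To be left alone.
Not all that is in view belongs to the job. Of the things that look like the fixture_block, take the one that is nearest to the robot's base at the start.

How it is judged:
At the end, for the whole second after the job is handed in: The fixture block stands flat and at rest in the corner: within 3.5 mm of touching the long leg and of touching the end stop, parallel to the long leg within 0.04 rad; the chock, bush and screwdriver are within 12 mm of where they began (x of fixture_block in the frame of corner between -0.0245 and -0.018 m and y of fixture_block in the frame of corner between -0.0525 and -0.046 m and angle between the y axis of fixture_block and the y axis of fence, either way round below 0.04 rad and angle between fixture_block's own z axis and vertical below 0.05 rad and height (world z) of fixture_block below 0.004 m and linear speed of fixture_block below 0.01 m/s and distance of each of chock, bush, screwdriver from where it was at the start of the episode below 0.012 m).
It fails at once if the fixture block is lifted off the bench (more than 10 mm) (height (world z) of fixture_block above 0.01 m).
It fails at once if the fixture block is tipped (more than 0.25 rad) (angle between fixture_block's own z axis and vertical above 0.25 rad).
It fails at once if the chock is pushed away (more than 12 mm) (distance of chock from where it was at the start of the episode above 0.012 m).
It fails at once if the bush is pushed away (more than 12 mm) (distance of bush from where it was at the start of the episode above 0.012 m).
It fails at once if the screwdriver is pushed away (more than 12 mm) (distance of screwdriver from where it was at the start of the episode above 0.012 m).
It also fails if it takes over 58 s, if anything falls off the work surface, if the arm or the gripper's body presses on something with over 40 N, if the wrist force passes 120 N, or if a joint passes its speed limit or range.

### The arm

A 6-joint arm with a two-finger parallel gripper is mounted at the origin on the work surface; the furniture and walls round the work are solid. World frame = base frame: x ahead of the robot, y to its left, z up, the work surface at z = 0. Lengths are in m, angles in rad, forces in N, time in s.
With the tool pointing down it reaches from about 0.3 to 0.775 m from the base axis. Payload 14.6 kg.
Tool frame: the origin (TCP) lies at the very end of the fingers, on their centre line; the grasp point (between the pads) lies 19 mm behind it; y points along the fingers, x is the direction in which the jaws open and shut, and the axes are right-handed (so a half turn about y gives the same grasp; the last joint's range is limited). The gripper opens to 94 mm and grips with 3 to 60 N. Pads are 16 mm wide; open, the fingers measure 119 mm over their backs; the gripper's body (75 mm by 177 mm) begins 78 mm behind the grasp point.
Start: joints at [-1.31, 0.3, 1.521, -0, 1.321, -0.067], TCP at [0.177, -0.521, 0.205] pointing down, gripper open.
Joint ranges: [-3.03, 3.03], [-0.79, 2.21], [0.23, 2.52], [-1.04, 4.18], [0, 3.07], [-2.55, 2.55]. Speed limits (rad/s): [2.22, 2.22, 2.57, 3.14, 3.14, 3.14].

### API

Orientations are given as [roll, pitch, yaw] about the fixed x, y, z axes, in that order (R = Rz(yaw) Ry(pitch) Rx(roll)).
In Python, from station import * gives the robot as it stands.
- The arm moves only by the tool send_rows, never from a script. Its argument "series" is text: rows parted by semicolons, each of 7 numbers parted by spaces: the turn, a rotation vector about the tool's x, y, z in units of 5 degrees (1.0 is 5 degrees), then the shift along the tool's x, y, z in cm, then the opening, from -1 (shut) to 1 (fully open). A call has exactly 10 rows; each row is the pose to reach, as a shift and turn from the pose commanded when the call began, along the tool's axes at that moment; what a row does not reach only later rows make up. A row lasts 1/12 s, in which the tool goes at most 41.7 mm and 7.16 degrees, less where a joint would pass 70% of its speed; a pose out of reach is approached as far as the arm can. A call with a gripper value outside its range is refused whole. The fingers move at their own pace and stop on an object; "newtons" is the grip in N (left out, the last holds). Time passes only in rows, so rows that repeat a pose let the fingers close, or fill a call up. It gives the time, the measured TCP pose, the force and the opening at its end, in the units of the state.
- get_obs(): the state, without advancing time (a new reading comes with each control period).
- camera(name): name is "scene" or "top" or "wrist"; returns the picture (384x512x3 uint8, red, green, blue); there is no depth.
- camera_info(name): a dict with "K" (3x3 intrinsics, pixels), "R" (3x3) and "t" (3): a world point X has camera coordinates R X + t; the wrist camera has in their place "mount" (4x4, takes a point from camera to tool coordinates, whose origin is the TCP and whose axes are the tool frame's). Camera axes: x right, y down, z forward; pixel columns grow to the right and rows downward; lengths in m; the calibration is good to about 2 mm. A picture is of the moment at which its call begins: read the wrist's pose just before it. camera_info takes no time and is no camera call.
- hand_in(): hands the job in, once; it reports no verdict.
The state is a dict: "time_s": time; "qpos": joint angles; "joint_vel": joint speeds; "tau": joint torques, N m; "ee_pos": TCP position; "eef_rot": TCP orientation; "force": force on the tool from outside, world axes, zero at the start; "moment": the same for the moment, N m; "grip_width": finger opening in m.
Only numpy, scipy, OpenCV 4.12 (cv2) and the standard library are available. Lean on these libraries where they do the work, as an engineer would, in place of code of your own. Each camera call takes 0.05 s, during which the arm holds its last target. There are 200 camera calls.

## Working session

There is one attempt and no reset: what is moved stays moved. The work goes in short steps, Python scripts to look and compute and a tool call to move; the robot and the scene stay as the last step left them, time stands still between calls to the robot, and variables do not carry over. Pictures are saved under pics/ and viewed, on a budget of 10 in all, crops included, one or two more only if the job needs it, and the job is handed in when it is done.

Besides the shell and the picture viewer there is one more tool, called after "Emit:" in YAML: its name, and indented under it one key for each argument. send_rows: Moves the arm, as the interface text tells. Its arguments: {"type":"object","properties":{"series":{"type":"string"},"newtons":{"type":"number"}},"required":["series"]}

```bash
mkdir -p pics; python3 - <<'E'
from station import *
import cv2,numpy as np
o=get_obs();print({k:np.round(v,3).tolist() for k,v in o.items()})
for n in("scene","top"):
    im=camera(n);cv2.imwrite(f"pics/{n}0.png",im[:,:,::-1])
    i=camera_info(n);print(n,{k:np.round(v,4).tolist() for k,v in i.items()})
print(camera_info("wrist"))
E
```

```text
{'time_s': 0.0, 'qpos': [-1.31, 0.3, 1.522, -0.0, 1.321, -0.067], 'joint_vel': [-0.001, -0.001, -0.0, 0.0, -0.002, -0.0], 'tau': [0.002, -53.181, -35.274, 0.071, 0.024, -0.0], 'ee_pos': [0.177, -0.52, 0.205], 'eef_rot': [-1.571, 0.001, -1.243], 'force': [-0.429, 0.023, 0.035], 'moment': [-0.035, -0.039, -0.043], 'grip_width': 0.094}
scene {'K': [[357.0157, 0.0, 251.0809], [0.0, 357.0157, 193.9739], [0.0, 0.0, 1.0]], 'R': [[-0.8669, -0.4985, 0.0022], [-0.3823, 0.6621, -0.6446], [0.3199, -0.5596, -0.7646]], 't': [0.5654, 0.122, 0.9073]}
top {'K': [[368.1515, 0.0, 251.2187], [0.0, 368.1515, 187.3358], [0.0, 0.0, 1.0]], 'R': [[-0.015, -0.9997, 0.0181], [-0.9819, 0.0113, -0.189], [0.1887, -0.0206, -0.9818]], 't': [0.1736, 0.5314, 1.1024]}
{'K': array([[297.27871772,   0.        , 256.13474579],
       [  0.        , 297.27871772, 185.1398052 ],
       [  0.        ,   0.        ,   1.        ]]), 'mount': array([[ 9.99999961e-01,  2.31998305e-04,  1.55627937e-04,
        -1.03470823e-03],
       [-9.00918356e-05, -2.59504437e-01,  9.65741911e-01,
        -1.77915896e-01],
       [ 2.64436627e-04, -9.65741888e-01, -2.59504406e-01,
         7.47633993e-02],
       [ 0.00000000e+00,  0.00000000e+00,  0.00000000e+00,
         1.00000000e+00]])}
```

View pics/scene0.png

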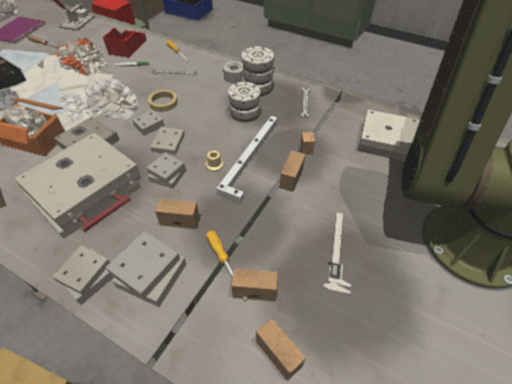

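View pics/top0.png

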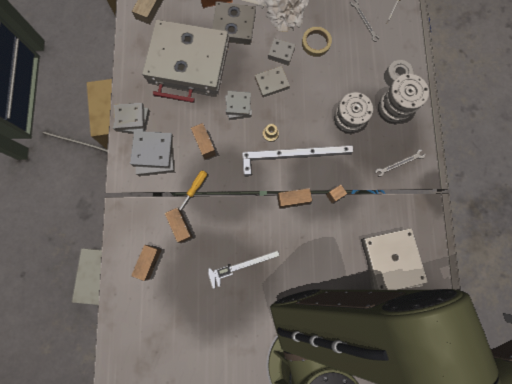

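Candidates resembling the fixture block in the top picture are (295,198), (178,225), (146,262) and (204,140). The base lies at about (309,365), so (295,198) is the nearest. It is also robot-side of the fence with the small chock beside it at (338,192). I'll measure it and check it in a crop.

```bash
cat > h.py <<'E'
from station import *
import cv2,numpy as np
def ray(name,uv,z,info=None):
    i=camera_info(name) if info is None else info
    K,R,t=i["K"],np.array(i["R"]),np.array(i["t"])
    uv=np.atleast_2d(np.array(uv,float))
    d=np.c_[uv,np.ones(len(uv))]@np.linalg.inv(K).T@R
    c=-R.T@t
    return (c+d*((z-c[2])/d[:,2])[:,None])[:,:2]
E
python3 - <<'E'
from h import *
top=cv2.imread("pics/top0.png");sc=cv2.imread("pics/scene0.png")
hsv=cv2.cvtColor(top,cv2.COLOR_BGR2HSV)
m=cv2.inRange(hsv,(3,70,60),(18,255,255))
for c in cv2.findContours(m,0,2)[0]:
    if cv2.contourArea(c)>60:
        r=cv2.minAreaRect(c);print("wood",np.round(r[0],1),np.round(r[1],1),"area",cv2.contourArea(c),"xy@.06",ray("top",r[0],.06).round(3).tolist(), "corners@.064",ray("top",cv2.boxPoints(r),.064).round(3).tolist())
g=cv2.cvtColor(top,cv2.COLOR_BGR2GRAY);roi=np.zeros_like(g);roi[138:182,236:360]=255
f=cv2.inRange(g,165,255)&roi
for c in cv2.findContours(f,0,2)[0]:
    if cv2.contourArea(c)>60:
        p=cv2.approxPolyDP(c,3,True)[:,0];print("fence px",p.tolist());print(ray("top",p,.03).round(4).tolist())
a=cv2.resize(top[125:225,190:365],None,fx=4,fy=4,interpolation=2)
b=cv2.resize(sc[105:205,205:335],None,fx=4,fy=4,interpolation=2)
b=cv2.resize(b,(390,300));a=cv2.resize(a,(700,300)) if 0 else cv2.resize(a,(525,300))
cv2.imwrite("pics/crop.png",np.vstack([a,np.pad(b,((0,0),(0,135),(0,0)))]))
E
```

```text
wood [144.4 262.2] [14.6 35. ] area 462.5 xy@.06 [[0.309, 0.487]] corners@.064 [[0.271, 0.524], [0.365, 0.488], [0.348, 0.448], [0.255, 0.484]]
wood [177.2 224.7] [32.5 14.9] area 429.5 xy@.06 [[0.419, 0.393]] corners@.064 [[0.455, 0.433], [0.473, 0.393], [0.383, 0.351], [0.365, 0.391]]
wood [294.4 197. ] [14.6 33. ] area 426.5 xy@.06 [[0.5, 0.034]] corners@.064 [[0.515, 0.088], [0.528, -0.014], [0.483, -0.018], [0.47, 0.082]]
wood [336.2 193.2] [12.2 18.3] area 189.5 xy@.06 [[0.51, -0.096]] corners@.064 [[0.51, -0.061], [0.541, -0.11], [0.509, -0.13], [0.478, -0.08]]
wood [202.3 138.7] [30.3 13.5] area 359.5 xy@.06 [[0.69, 0.32]] corners@.064 [[0.727, 0.358], [0.744, 0.319], [0.652, 0.281], [0.635, 0.32]]
wood [216.5   3.5] [ 7. 31.] area 91.0 xy@.06 [[1.173, 0.276]] corners@.064 [[1.184, 0.328], [1.184, 0.223], [1.157, 0.223], [1.157, 0.328]]
wood [143.6   6.4] [16.4 19.1] area 81.5 xy@.06 [[1.162, 0.523]] corners@.064 [[1.139, 0.56], [1.206, 0.536], [1.18, 0.485], [1.114, 0.508]]
fence px [[352, 147], [279, 150], [280, 155], [277, 150], [244, 152], [244, 172], [250, 173], [250, 169], [244, 169], [249, 166], [245, 152], [248, 157], [352, 151]]
[[0.6677, -0.1651], [0.6598, 0.074], [0.643, 0.0713], [0.6599, 0.0805], [0.6542, 0.1878], [0.5877, 0.1885], [0.5842, 0.1693], [0.5974, 0.1691], [0.5976, 0.1884], [0.6073, 0.1722], [0.6542, 0.1845], [0.6373, 0.175], [0.6542, -0.1642]]
```

View pics/crop.png

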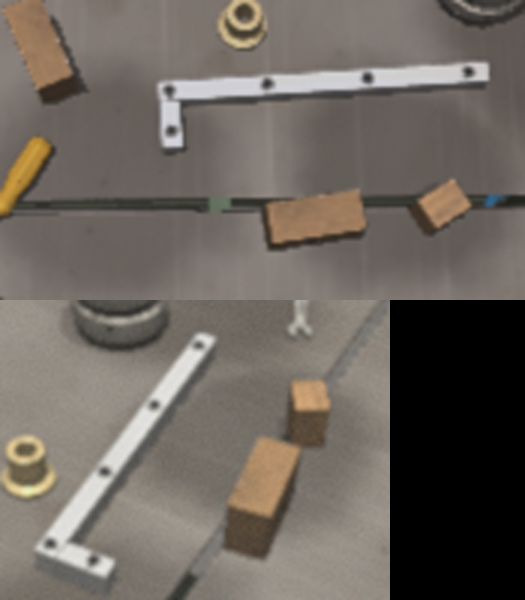

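The crop confirms the choice: the long wooden block is in the fence's foreground and the small plain chock stands to its right. Next come the fence line and the first move.

```bash
python3 - <<'E'
from h import *
g=cv2.cvtColor(cv2.imread("pics/top0.png"),cv2.COLOR_BGR2GRAY).astype(float)
# sub-pixel crossing of front edge (bright -> dark downwards) and of end-stop inner edge
P=[]
for u in range(258,350):
    col=g[146:166,u]; k=np.argmax(col); th=(col[k]+np.median(g[164:172,u]))/2 if col[k]>190 else None
    if th is None: continue
    for j in range(k,19):
        if col[j]>=th>col[j+1]: P.append((u,146+j+(col[j]-th)/(col[j]-col[j+1])));break
Q=[]
for v in range(162,171):
    r=g[v,244:262];k=np.argmax(r);th=(r[k]+np.median(r[-6:]))/2
    for j in range(k,17):
        if r[j]>=th>r[j+1]: Q.append((244+j+(r[j]-th)/(r[j]-r[j+1]),v));break
w=ray("top",P,.03);q=ray("top",Q,.03)
vx,vy,x0,y0=cv2.fitLine(w.astype(np.float32),cv2.DIST_HUBER,0,.01,.01).ravel()
d=np.array([vx,vy])*np.sign(vy);p0=np.array([x0,y0]);n=np.array([d[1],-d[0]])
s=np.median((q-p0)@d);c=p0+s*d
print("fence yaw",np.arctan2(-d[0],d[1]),"corner",c,"spread",np.std((q-p0)@d),np.std((w-p0)@n))
seat=c-.021*n-.049*d;print("seat",seat)
for nme,pt in(("block",(.499,.034)),("chockA",(.51,-.061)),("chockB",(.541,-.11))):
    r=np.array(pt)-c;print(nme,"in corner frame",r@n,r@d)
o=get_obs();print(o["ee_pos"],o["eef_rot"])
yaw=o["eef_rot"][2];tx=np.array([np.cos(yaw),np.sin(yaw)]);tz=np.array([-tx[1],tx[0]])
goal=c+n*(-.19)+d*(-.125)
print("goal",goal,"shift cm tx,tz",(goal-o["ee_pos"][:2])@tx*100,(goal-o["ee_pos"][:2])@tz*100)
fy=np.arctan2(-d[0],d[1]);print("turn units",-(fy-np.pi/2-yaw)/np.deg2rad(5))
E
```

```text
fence yaw 0.05358179 corner [0.63503084 0.17227858] spread 0.007308691099595326 0.0024113696480652183
seat [0.61668523 0.12222423]
block in corner frame -0.1432412823878177 -0.13079484050396228
chockA in corner frame -0.1373449039190956 -0.22624761795300388
chockB in corner frame -0.10901364551409559 -0.27683753589961074
[ 0.17702701 -0.52049434  0.2049489 ] [-1.57072376e+00  1.03167118e-03 -1.24300047e+00]
goal [0.45199804 0.03728231] shift cm tx,tz -43.9548571708019 43.99101098280169
turn units 3.142261778026324
```

Emit:
send_rows:
  series: "0 0.6 0 -4 0 4 0.28;0 1.2 0 -8 0 8 0.28;0 1.8 0 -12 0 12 0.28;0 2.4 0 -16 0 16 0.28;0 3.14 0 -20 0 20 0.28;0 3.14 0 -24 0 24 0.28;0 3.14 0 -28 0 28 0.28;0 3.14 0 -32 0 32 0.28;0 3.14 0 -36 0 36 0.28;0 3.14 0 -44 0 44 0.28"

```text
time_s: 0.93
ee_pos: [0.3614, -0.1449, 0.2055]
eef_rot: [-1.57, -0.0, -1.517]
force: [0.2, -0.8, -0.7]
grip_width: 0.0604
```

Emit:
send_rows:
  series: "0 0 0 0 0 0 0.28;0 0 0 0 0 0 0.28;0 0 0 0 0 0 0.28;0 0 0 0 0 0 0.28;0 0 0 0 0 0 0.28;0 0 0 0 0 0 0.28;0 0 0 0 0 0 0.28;0 0 0 0 0 0 0.28;0 0 0 0 0 0 0.28;0 0 0 0 0 0 0.28"

```text
time_s: 1.77
ee_pos: [0.3611, -0.147, 0.2054]
eef_rot: [-1.571, 0.0, -1.517]
force: [-0.7, 0.7, -0.9]
grip_width: 0.0602
```

Emit:
send_rows:
  series: "0 0 0 -3 0 1.6 0.28;0 0 0 -6 0 3.2 0.28;0 0 0 -9 0 4.7 0.28;0 0 0 -12 0 6.3 0.28;0 0 0 -15 0 7.9 0.28;0 0 0 -17.9 0 9.4 0.28;0 0 0 -17.9 0 9.4 0.28;0 0 0 -17.9 0 9.4 0.28;0 0 0 -17.9 0 9.4 0.28;0 0 0 -17.9 0 9.4 0.28"

```text
time_s: 2.6
ee_pos: [0.4452, 0.0361, 0.2055]
eef_rot: [-1.571, -0.0, -1.518]
force: [0.9, -0.6, -0.8]
grip_width: 0.0602
```

```bash
cat >> h.py <<'E'
from scipy.spatial.transform import Rotation as Ro
def wrist(fn):
    o=get_obs();im=camera("wrist");cv2.imwrite(fn,im[:,:,::-1])
    T=np.eye(4);T[:3,:3]=Ro.from_euler("xyz",o["eef_rot"]).as_matrix();T[:3,3]=o["ee_pos"]
    i=camera_info("wrist");W=np.linalg.inv(T@np.array(i["mount"]))
    return o,im,dict(K=i["K"],R=W[:3,:3],t=W[:3,3])
E
python3 - <<'E'
from h import *
o,im,i=wrist("pics/w0.png");print(o["ee_pos"],o["eef_rot"])
np.savez("w0.npz",**i)
E
```

```text
[0.44515286 0.03606932 0.20547949] [-1.57082095e+00 -1.10042428e-04 -1.51799758e+00]
```

View pics/w0.png

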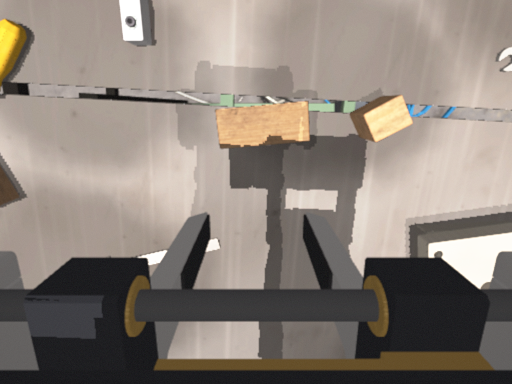

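Wrist view: the block's top runs (217,109)–(308,101), the chock is at (382,118), and the end stop's tip spans (122–150, 44).

```bash
python3 - <<'E'
from h import *
i=dict(np.load("w0.npz"))
print("stop tip L,R, inner edge upper",ray(0,[(123,43),(151,42),(149,10)],.03,i).round(4).tolist())
print("block top far L,R; near L,R(+side)",ray(0,[(217,109),(308,101),(220,146),(310,138)],.064,i).round(4).tolist())
hsv=cv2.cvtColor(cv2.imread("pics/w0.png"),cv2.COLOR_BGR2HSV)
m=cv2.inRange(hsv,(5,70,90),(22,255,255));m[160:]=0;m[:, :200]=0
for c in cv2.findContours(m,0,2)[0]:
    if cv2.contourArea(c)>300:
        b=cv2.boxPoints(cv2.minAreaRect(c));print(b.round(1).tolist(),ray(0,b,.064,i).round(4).tolist(),ray(0,b,.0,i).round(4).tolist())
E
```

```text
stop tip L,R, inner edge upper [[0.5773, 0.1893], [0.5799, 0.1587], [0.6111, 0.1597]]
block top far L,R; near L,R(+side) [[0.5136, 0.0813], [0.5266, -0.0125], [0.4752, 0.0773], [0.4889, -0.0184]]
[[214.8000030517578, 108.80000305175781], [307.0, 100.0999984741211], [310.79998779296875, 140.60000610351562], [218.60000610351562, 149.3000030517578]] [[0.5137, 0.0836], [0.5274, -0.0114], [0.4861, -0.0195], [0.4716, 0.0787]] [[0.5125, 0.0921], [0.529, -0.0219], [0.4794, -0.0316], [0.462, 0.0863]]
[[347.0, 113.0], [398.20001220703125, 87.4000015258789], [415.6000061035156, 122.19999694824219], [364.3999938964844, 147.8000030517578]] [[0.5168, -0.0544], [0.5448, -0.1033], [0.5112, -0.1278], [0.4815, -0.0779]] [[0.5162, -0.0735], [0.5499, -0.1322], [0.5096, -0.1615], [0.4739, -0.1017]]
```

Emit:
send_rows:
  series: "0 0 0 0 3 0 0.28;0 0 0 0 6 0 0.28;0 0 0 0 9 0 0.28;0 0 0 0 12 0 0.28;0 0 0 0 15 0 0.28;0 0 0 0 17 0 0.28;0 0 0 0 18.7 0 0.28;0 0 0 0 18.7 0 0.28;0 0 0 0 18.7 0.8 0.28;0 0 0 0 18.7 1.6 0.28"

```text
time_s: 3.48
ee_pos: [0.4627, 0.0373, 0.0198]
eef_rot: [-1.569, -0.0, -1.518]
force: [0.4, 0.1, -0.2]
grip_width: 0.0602
```

Emit:
send_rows:
  series: "0 0 0 0 0 0.6 0.28;0 0 0 0 0 1.2 0.28;0 0 0 0 0 1.8 0.28;0 0 0 0 0 2.4 0.28;0 0 0 0 0 3 0.28;0 0 0 0 0 3.6 0.28;0 0 0 0 0 4.2 0.28;0 0 0 0 0 4.8 0.28;0 0 0 0 0 5.4 0.28;0 0 0 0 0 6 0.28"

```text
time_s: 4.32
ee_pos: [0.5219, 0.041, 0.0184]
eef_rot: [-1.571, 0.0, -1.517]
force: [-3.0, -0.2, 2.1]
grip_width: 0.06
```

Emit:
send_rows:
  series: "0 0 0 0 0 0.5 0.28;0 0 0 0 0 1 0.28;0 0 0 0 0 1.5 0.28;0 0 0 0 0 2 0.28;0 0 0 0 0 2.5 0.28;0 0 0 0 0 3 0.28;0 0 0 0 0 3.5 0.28;0 0 0 0 0 4 0.28;0 0 0 0 0 4.5 0.28;0 0 0 0 0 5 0.28"

```text
time_s: 5.15
ee_pos: [0.5717, 0.0437, 0.0184]
eef_rot: [-1.571, 0.0, -1.517]
force: [-1.8, 0.5, 0.7]
grip_width: 0.0603
```

Emit:
send_rows:
  series: "0 0 0 0 0 0.2 0.28;0 0 0 0 0 0.4 0.28;0 0 0 0 0 0.6 0.28;0 0 0 0 0 0.8 0.28;0 0 0 0 0 1 0.28;0 0 0 0 0 1.1 0.28;0 0 0 0 0 1.2 0.28;0 0 0 0 0 1.3 0.28;0 0 0 0 0 1.4 0.28;0 0 0 0 0 1.5 0.28"

```text
time_s: 5.98
ee_pos: [0.5862, 0.0445, 0.0184]
eef_rot: [-1.571, 0.0, -1.517]
force: [-0.7, -0.3, 0.5]
grip_width: 0.0599
```

Emit:
send_rows:
  series: "0 0 0 0 0 0.05 0.28;0 0 0 0 0 0.1 0.28;0 0 0 0 0 0.15 0.28;0 0 0 0 0 0.2 0.28;0 0 0 0 0 0.25 0.28;0 0 0 0 0 0.3 0.28;0 0 0 0 0 0.3 0.28;0 0 0 0 0 0.3 0.28;0 0 0 0 0 0.3 0.28;0 0 0 0 0 0.3 0.28"

```text
time_s: 6.82
ee_pos: [0.5893, 0.0446, 0.0185]
eef_rot: [-1.571, -0.0, -1.517]
force: [0.2, 0.3, -0.6]
grip_width: 0.0602
```

Emit:
send_rows:
  series: "0 0 0 0 0 0.05 0.28;0 0 0 0 0 0.1 0.28;0 0 0 0 0 0.15 0.28;0 0 0 0 0 0.2 0.28;0 0 0 0 0 0.25 0.28;0 0 0 0 0 0.3 0.28;0 0 0 0 0 0.35 0.28;0 0 0 0 0 0.4 0.28;0 0 0 0 0 0.4 0.28;0 0 0 0 0 0.4 0.28"

```text
time_s: 7.65
ee_pos: [0.5897, 0.0447, 0.0186]
eef_rot: [-1.58, -0.0, -1.517]
force: [-33.4, -3.4, 23.4]
grip_width: 0.0607
```

Emit:
send_rows:
  series: "0 0 0 0 0 -0.5 0.28;0 0 0 0 0 -1 0.28;0 0 0 0 0 -2 0.28;0 0 0 0 0 -4 0.28;0 0 0 0 -3 -5 0.28;0 0 0 0 -6 -5 0.28;0 0 0 0 -9 -5 0.28;0 0 0 0 -12 -5 0.28;0 0 0 0 -15 -5 0.28;0 0 0 0 -17 -5 0.28"

```text
time_s: 8.48
ee_pos: [0.5439, 0.0422, 0.1917]
eef_rot: [-1.567, -0.0, -1.517]
force: [0.7, -0.1, 0.1]
grip_width: 0.0605
```

```bash
python3 - <<'E'
from h import *
o,im,i=wrist("pics/w1.png");print(o["ee_pos"],o["eef_rot"])
np.savez("w1.npz",**i)
E
```

```text
[0.54388029 0.04217794 0.19166565] [-1.56700270e+00 -1.56093846e-04 -1.51697692e+00]
```

View pics/w1.png

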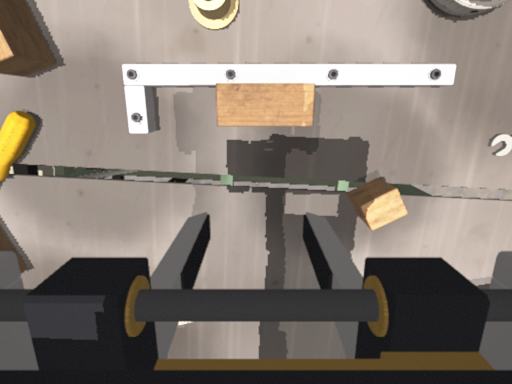

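Block now lies flush along the long leg: its top spans (217–314, 84–126), and the fence's inside corner is near (152,86).

```bash
python3 - <<'E'
from h import *
i=dict(np.load("w1.npz"))
a=ray(0,[(126,86),(455,84)],.03,i);d=a[0]-a[1];d/=np.linalg.norm(d);n=np.array([d[1],-d[0]])
c=ray(0,[(152,86)],.03,i)[0];print("yaw",np.arctan2(-d[0],d[1]),"corner",c)
b=ray(0,[(217,84),(313,84),(314,126),(217,126)],.064,i)
print("block corner frame",np.c_[(b-c)@n,(b-c)@d].round(4).tolist(),"TCP",((get_obs()["ee_pos"][:2]-c)@n),((get_obs()["ee_pos"][:2]-c)@d))
E
```

```text
yaw 0.05987431091472952 corner [0.63290933 0.16108515]
block corner frame [[-0.0007, -0.0749], [-0.0013, -0.1687], [-0.0416, -0.1714], [-0.041, -0.0733]] TCP -0.09487479441229807 -0.11339396903726046
```

Emit:
send_rows:
  series: "0 0 0 3 0 2 -1;0 0 0 6 0 4 -1;0 0 0 9.2 0 6 -1;0 0 0 9.2 0 7.4 -1;0 0 0 9.2 0 7.4 -1;0 0 0 9.2 0 7.4 -1;0 0 0 9.2 0 7.4 -1;0 0 0 9.2 0 7.4 -1;0 0 0 9.2 0 7.4 -1;0 0 0 9.2 0 7.4 -1"

```text
time_s: 9.37
ee_pos: [0.6218, -0.0453, 0.1888]
eef_rot: [-1.57, -0.0, -1.516]
force: [-0.4, 0.0, 0.9]
grip_width: 0.0004
```

Emit:
send_rows:
  series: "0 0 0 0 3 0 -1;0 0 0 0 6 0 -1;0 0 0 0 9 0 -1;0 0 0 0 12 0 -1;0 0 0 0 15 0 -1;0 0 0 0 16.5 0 -1;0 0 0 0 16.9 0 -1;0 0 0 0 16.9 0 -1;0 0 0 0 16.9 0 -1;0 0 0 0 16.9 0 -1"

```text
time_s: 10.2
ee_pos: [0.623, -0.0458, 0.0212]
eef_rot: [-1.568, -0.0, -1.517]
force: [0.8, 0.6, 0.8]
grip_width: 0.0004
```

Emit:
send_rows:
  series: "0 0 0 -0.6 0 0 -1;0 0 0 -1.2 0 0 -1;0 0 0 -1.8 0 0 -1;0 0 0 -2.2 0 0 -1;0 0 0 -2.6 0 0 -1;0 0 0 -3 0 0 -1;0 0 0 -3.5 0 0 -1;0 0 0 -4 0 0 -1;0 0 0 -4.5 0 0 -1;0 0 0 -5 0 0 -1"

```text
time_s: 11.03
ee_pos: [0.6194, 0.0047, 0.0194]
eef_rot: [-1.571, -0.0, -1.517]
force: [-0.5, -2.2, 2.5]
grip_width: 0.0003
```

Emit:
send_rows:
  series: "0 0 0 -0.4 0 0 -1;0 0 0 -0.8 0 0 -1;0 0 0 -1.2 0 0 -1;0 0 0 -1.6 0 0 -1;0 0 0 -2 0 0 -1;0 0 0 -2.4 0 0 -1;0 0 0 -2.8 0 0 -1;0 0 0 -3.1 0 0 -1;0 0 0 -3.4 0 0 -1;0 0 0 -3.6 0 0 -1"

```text
time_s: 11.87
ee_pos: [0.6175, 0.0405, 0.0195]
eef_rot: [-1.571, 0.0, -1.517]
force: [-0.1, -2.7, 1.7]
grip_width: 0.0004
```

Emit:
send_rows:
  series: "0 0 0 -0.05 0 0 -1;0 0 0 -0.1 0 0 -1;0 0 0 -0.15 0 0 -1;0 0 0 -0.2 0 0 -1;0 0 0 -0.25 0 0 -1;0 0 0 -0.3 0 0 -1;0 0 0 -0.35 0 0 -1;0 0 0 -0.4 0 0 -1;0 0 0 -0.4 0 0 -1;0 0 0 -0.4 0 0 -1"

```text
time_s: 12.7
ee_pos: [0.6172, 0.0443, 0.0194]
eef_rot: [-1.571, 0.0, -1.517]
force: [-0.1, -0.7, 1.2]
grip_width: 0.0003
```

Emit:
send_rows:
  series: "0 0 0 -0.05 0 0 -1;0 0 0 -0.1 0 0 -1;0 0 0 -0.15 0 0 -1;0 0 0 -0.2 0 0 -1;0 0 0 -0.25 0 0 -1;0 0 0 -0.3 0 0 -1;0 0 0 -0.35 0 0 -1;0 0 0 -0.4 0 0 -1;0 0 0 -0.4 0 0 -1;0 0 0 -0.4 0 0 -1"

```text
time_s: 13.53
ee_pos: [0.617, 0.0483, 0.0194]
eef_rot: [-1.571, 0.0, -1.517]
force: [-0.1, -1.5, 0.8]
grip_width: 0.0004
```

Emit:
send_rows:
  series: "0 0 0 -0.05 0 0 -1;0 0 0 -0.1 0 0 -1;0 0 0 -0.15 0 0 -1;0 0 0 -0.2 0 0 -1;0 0 0 -0.25 0 0 -1;0 0 0 -0.3 0 0 -1;0 0 0 -0.3 0 0 -1;0 0 0 -0.3 0 0 -1;0 0 0 -0.3 0 0 -1;0 0 0 -0.3 0 0 -1"

```text
time_s: 14.37
ee_pos: [0.6169, 0.0512, 0.0194]
eef_rot: [-1.571, 0.0, -1.517]
force: [0.5, -0.2, -0.6]
grip_width: 0.0006
```

Emit:
send_rows:
  series: "0 0 0 -0.05 0 0 -1;0 0 0 -0.1 0 0 -1;0 0 0 -0.15 0 0 -1;0 0 0 -0.2 0 0 -1;0 0 0 -0.25 0 0 -1;0 0 0 -0.3 0 0 -1;0 0 0 -0.3 0 0 -1;0 0 0 -0.3 0 0 -1;0 0 0 -0.3 0 0 -1;0 0 0 -0.3 0 0 -1"

```text
time_s: 15.2
ee_pos: [0.6167, 0.0542, 0.0195]
eef_rot: [-1.571, 0.0, -1.517]
force: [0.2, 0.1, 0.4]
grip_width: 0.0008
```

```bash
python3 - <<'E'
from h import *
o,im,i=wrist("pics/w2.png");print(o["ee_pos"],o["eef_rot"],o["force"])
np.savez("w2.npz",**i)
E
```

```text
[0.61671404 0.05423293 0.01945916] [-1.57077989e+00  1.32295083e-04 -1.51697842e+00] [0.21463009 0.13938199 0.35936666]
```

View pics/w2.png

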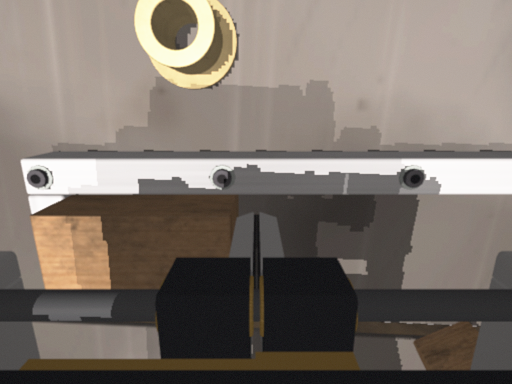

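```bash
python3 - <<'E'
from h import *
i=dict(np.load("w2.npz"))
yaw=.0575;d=np.array([-np.sin(yaw),np.cos(yaw)]);n=np.array([d[1],-d[0]]);c=np.array([.633,.161])
f=lambda p,z:((ray(0,p,z,i)-c)@np.c_[n,d]).round(4).tolist()
print("block top L,R",f([(33,214),(239,214)],.064)); print("block edge at fence height",f([(70,197)],.03)); print("fence face edge",f([(30,195),(500,195)],.03),"screws",f([(38,178),(222,178),(414,178)],.03))
im=cv2.imread("pics/w2.png")[140:300,0:260];cv2.imwrite("pics/c2.png",cv2.resize(im,(780,480),interpolation=2))
E
```

```text
block top L,R [[0.0024, 0.0015], [0.002, -0.0968]]
block edge at fence height [[0.0003, 0.0048]]
fence face edge [[0.0016, 0.0281], [0.0006, -0.2484]] screws [[0.0119, 0.0214], [0.0115, -0.0852], [0.0111, -0.1964]]
```

View pics/c2.png

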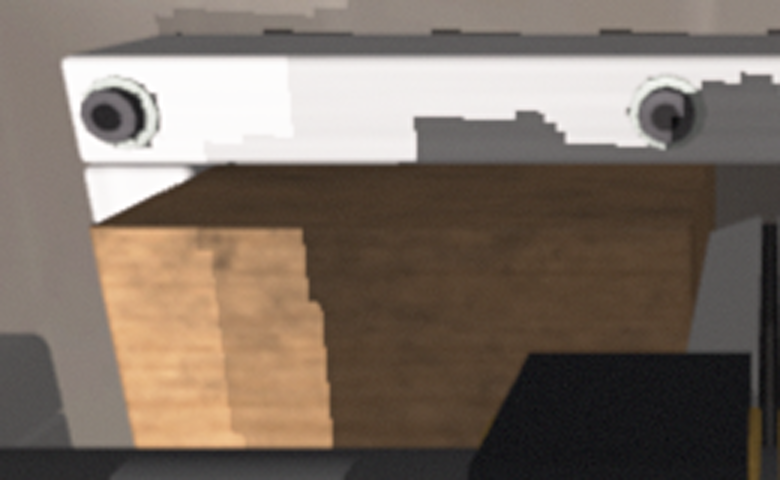

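The fence's outer end sits about 7 mm further left than my corner estimate, so roughly 5 mm of travel remains. This agrees with there being no contact force yet.

Emit:
send_rows:
  series: "0 0 0 -0.05 0 0 -1;0 0 0 -0.1 0 0 -1;0 0 0 -0.15 0 0 -1;0 0 0 -0.2 0 0 -1;0 0 0 -0.25 0 0 -1;0 0 0 -0.3 0 0 -1;0 0 0 -0.35 0 0 -1;0 0 0 -0.4 0 0 -1;0 0 0 -0.4 0 0 -1;0 0 0 -0.4 0 0 -1"

```text
time_s: 16.08
ee_pos: [0.6165, 0.0582, 0.0195]
eef_rot: [-1.571, 0.0, -1.517]
force: [0.8, -0.8, -0.1]
grip_width: 0.0005
```

Emit:
send_rows:
  series: "0 0 0 -0.05 0 0 -1;0 0 0 -0.1 0 0 -1;0 0 0 -0.15 0 0 -1;0 0 0 -0.2 0 0 -1;0 0 0 -0.25 0 0 -1;0 0 0 -0.3 0 0 -1;0 0 0 -0.3 0 0 -1;0 0 0 -0.3 0 0 -1;0 0 0 -0.3 0 0 -1;0 0 0 -0.3 0 0 -1"

```text
time_s: 16.92
ee_pos: [0.6167, 0.0586, 0.0199]
eef_rot: [-1.57, -0.003, -1.518]
force: [-1.0, -18.0, 3.6]
grip_width: 0.0003
```

Emit:
send_rows:
  series: "0 0 0 0.5 0 0 -1;0 0 0 1 0 0 -1;0 0 0 1 -3 0 -1;0 0 0 1 -6 0 -1;0 0 0 1 -9 0 -1;0 0 0 0 -9 -2 -0.15;0 0 0 -2 -9 -5 -0.15;0 0 0 -5 -9 -5.5 -0.15;0 0 0 -5.7 -9 -5.5 -0.15;0 0 0 -5.7 -9 -5.5 -0.15"

```text
time_s: 17.75
ee_pos: [0.5582, 0.1168, 0.1098]
eef_rot: [-1.57, 0.0, -1.514]
force: [0.5, 0.2, 0.2]
grip_width: 0.0305
```

Emit:
send_rows:
  series: "0 0 0 0 0 0 -0.15;0 0 0 0 0 0 -0.15;0 0 0 0 3 0 -0.15;0 0 0 0 6 0 -0.15;0 0 0 0 8 0 -0.15;0 0 0 0 9 0 -0.15;0 0 0 0 9 0 -0.15;0 0 0 0 9 0 -0.15;0 0 0 0 9 0.5 -0.15;0 0 0 0 9 1 -0.15"

```text
time_s: 18.58
ee_pos: [0.5696, 0.1156, 0.021]
eef_rot: [-1.568, 0.0, -1.517]
force: [0.2, -0.6, 0.4]
grip_width: 0.0401
```

Emit:
send_rows:
  series: "0 0 0 0 0 0.4 -0.15;0 0 0 0 0 0.8 -0.15;0 0 0 0 0 1.1 -0.15;0 0 0 0 0 1.2 -0.15;0 0 0 0 0 1.3 -0.15;0 0 0 0 0 1.4 -0.15;0 0 0 0 0 1.5 -0.15;0 0 0 0 0 1.5 -0.15;0 0 0 0 0 1.5 -0.15;0 0 0 0 0 1.5 -0.15"

```text
time_s: 19.42
ee_pos: [0.5832, 0.1164, 0.0194]
eef_rot: [-1.571, -0.0, -1.517]
force: [-0.5, 0.1, 0.0]
grip_width: 0.0399
```

Emit:
send_rows:
  series: "0 0 0 0 0 0.05 -0.15;0 0 0 0 0 0.1 -0.15;0 0 0 0 0 0.15 -0.15;0 0 0 0 0 0.2 -0.15;0 0 0 0 0 0.25 -0.15;0 0 0 0 0 0.3 -0.15;0 0 0 0 0 0.35 -0.15;0 0 0 0 0 0.35 -0.15;0 0 0 0 0 0.35 -0.15;0 0 0 0 0 0.35 -0.15"

```text
time_s: 20.25
ee_pos: [0.5858, 0.1165, 0.0194]
eef_rot: [-1.573, -0.0, -1.517]
force: [-10.7, -0.6, 6.3]
grip_width: 0.0402
```

Emit:
send_rows:
  series: "0 0 0 0 0 -0.3 -0.15;0 0 0 0 0 -1 -0.15;0 0 0 0 0 -2 -0.15;0 0 0 0 0 -4 -0.15;0 0 0 0 -3 -5 -0.15;0 0 0 0 -6 -5 -0.15;0 0 0 0 -9 -5 -0.15;0 0 0 0 -12 -5 -0.15;0 0 0 0 -12 -5 -0.15;0 0 0 0 -12 -5 -0.15"

```text
time_s: 21.08
ee_pos: [0.5372, 0.114, 0.1408]
eef_rot: [-1.568, 0.0, -1.517]
force: [-0.1, -0.3, -0.9]
grip_width: 0.0399
```

```bash
python3 - <<'E'
from h import *
o,im,i=wrist("pics/w3.png");print(o["ee_pos"],o["eef_rot"],o["force"])
np.savez("w3.npz",**i)
im=cv2.imread("pics/w3.png")[0:200,60:460];cv2.imwrite("pics/c3.png",cv2.resize(im,(800,400),interpolation=2))
E
```

```text
[0.53723258 0.11398566 0.14078333] [-1.56758287e+00  2.79124942e-04 -1.51699020e+00] [-0.10734659 -0.32534124 -0.8985355 ]
```

View pics/c3.png

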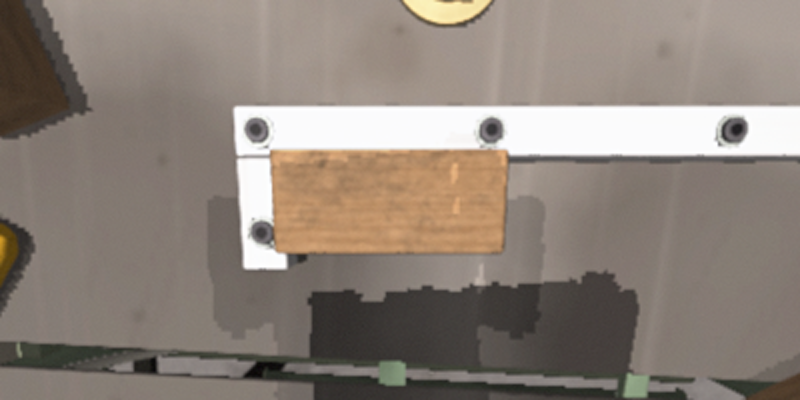

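The block appears seated: its top spans crop (272–507, 150–252), with its end overlapping the stop in perspective. I'll check this numerically against the fence edges.

```bash
python3 - <<'E'
from h import *
i=dict(np.load("w3.npz"))
px=lambda *p:[(60+a/2,b/2) for a,b in p]
fr=ray(0,px((512,156),(800,156)),.03,i);d=fr[0]-fr[1];d/=np.linalg.norm(d);n=np.array([d[1],-d[0]])
L=ray(0,px((234,107),(244,269)),.03,i);R=ray(0,px((288,269)),.03,i)
stop_o=((L-fr[0])@d);stop_i=((R-fr[0])@d)
b=ray(0,px((271,150),(507,150),(504,252),(275,253)),.064,i)-fr[0]
print("yaw",np.arctan2(-d[0],d[1]),"stop outer",stop_o,"inner from outer",stop_o-.022,"inner seen (edge top/bottom)",stop_i)
print("block n,d",np.c_[b@n,b@d].round(4).tolist())
bd=b[0]-b[1];be=b[3]-b[2];print("block angle rel",[np.arctan2(-v[0],v[1])-np.arctan2(-d[0],d[1]) for v in (bd,be)])
# others: compare in top picture with the start
im=camera("top")[:,:,::-1];cv2.imwrite("pics/top1.png",im)
a=cv2.imread("pics/top0.png")
for nme,(u,v,w) in dict(chock=(337,193,14),bush=(271,131,10),screwdriver=(198,183,13)).items():
    t=a[v-w:v+w,u-w:u+w];s=np.ascontiguousarray(im[v-w-8:v+w+8,u-w-8:u+w+8]);r=cv2.minMaxLoc(cv2.matchTemplate(s,t,5));print(nme,r[1],np.array(r[3])-8)
E
```

```text
yaw 0.05405332743994216 stop outer [0.12615772 0.12627003] inner from outer [0.10415772 0.10427003] inner seen (edge top/bottom) [0.10510238]
block n,d [[-0.0007, 0.1039], [-0.0007, 0.0086], [-0.0412, 0.0079], [-0.0416, 0.1044]]
block angle rel [np.float64(-1.755728215556418e-06), np.float64(0.004321692291998802)]
chock 0.9927887320518494 [0 0]
bush 0.8053842186927795 [0 0]
screwdriver 0.9997804164886475 [0 0]
```

```bash
python3 -c "
from station import *
print(hand_in())"
```

```text
the job is handed in; nothing more can be done
None
```

The fixture block is in the inside corner of the fence and the job is handed in, at about 21 s of the 58 s allowed. `hand_in()` gave no verdict.

**Moves:** I pushed the block square-on to the long leg with two spread fingertips. I then slid it along the leg with closed fingers until it met the end stop at about 18 N, and pressed it once more against the leg at about 11 N. The first press against the leg peaked at about 33 N in the readings. The arm ended raised and clear of everything.

**Last checks, from the wrist picture:**

| Check | Measured | Limit |
|---|---|---|
| Block side to long leg | about 0.7 mm | 3.5 mm |
| Block end to end stop | 1 mm or less | 3.5 mm |
| Angle to the long leg | 0.004 rad or less | 0.04 rad |

The block looked flat in that picture. In the top picture the chock, bush and screwdriver showed no shift (one pixel is about 3 mm). The bush's picture match was weaker, at 0.81.

**One disagreement:** my wrist-picture estimates put the end stop's face about 7 to 10 mm short of where it was. The first top-picture estimate was closer. I settled it by pushing on in small steps until I felt the stop.

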